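Push the check-weight rack past the sprung gate into the weighing bay

TASK

Press the yellow bar down with one fingertip so that the red gate swings up, and keep it held there while another finger pushes the blue rack by its white push plate along the chute, under the gate, until the rack's nose meets the end stop; then take the hand away so that the gate drops shut behind the weights. Only push: nothing is to be gripped or lifted, the fingers stay off the brass weights, the gate must not touch the rack or its weights, and the things standing about are left where they are.

Things in the scene. Friction and masses are not known exactly. Their poses are not given: they have to be found in the camera images.
- chute: Fixed aluminium chute. Origin: on the worktop (z = 0) under the gate blade, on the centre line; x is the push direction, y left, z up. Channel floor 4 mm up; 64 mm wide between rails (6 mm thick, tops at z = 30 mm), from x = -250 mm (open end) to the end stop. Gate pivot on the right, along x at y = -54, z = 50 mm, in two posts at x = +-21 mm, 60 mm high.
- stop_face (a point): Middle of the rubber face of the grey end stop, at chute x = +98 mm. With its nose here the rack's origin is at chute x = +58 mm and its push plate's rear face at chute x = -68 mm, still short of the gate.
- gate (a joint): Sprung gate hinge about the chute's x axis through the pivot, rad; 0 = shut, stop at 0.85. From about 0.5 rad the blade clears rack and weights. It cannot be pushed open along the chute. Pressing the bar to 0.65 rad takes about 6 N; the spring shuts the gate as soon as the bar is let go.
- blade_edge (a point): Middle of the lower edge of the gate's red blade: 6 mm thick at chute x = 0, 22 mm wide (chute y = +8 to +30 mm), edge at z = 15 mm when shut. Above it a red arm crosses the chute from the pivot (z about 80 to 94 mm). Shut, the blade hangs clear over the rack's tongue and blocks its block.
- bar_mid (a point): Middle of the top of the gate's yellow press bar, 30 mm wide, 272 mm long, right of the chute and parallel to it, chute x = -280 to -8 mm. Shut, it slopes up outward, this point at y = -87, z = 63 mm; pressed to 0.65 rad it is level, top at z = 40 mm, y = -73 to -103 mm. Pressing it down lifts the blade; a fingertip may press and slide anywhere along it.
- rack: Blue plastic rack, loose on the channel floor, about 0.25 kg. Origin: centre of the underside of its block, x ahead (push direction), z up. Block 80 x 60 x 22 mm (x = -40 to +40). Behind it a flat tongue, 5 mm thick and 34 mm wide, trails to a white upright push plate.
- push_face (a point): Middle of the rear face of the rack's white push plate, the face to push: rack x = -126 mm. The plate is 6 mm thick, 50 mm wide and stands 62 mm high (top 66 mm above the worktop).
- weight_100g: Brass check weight, 30 mm dia, 40 mm high, loose in a 16 mm deep hole of the rack at rack x = -18.5 mm; its top is 50 mm above the worktop. Origin: centre of its underside.
- weight_50g: Brass check weight, 24 mm dia, 32 mm high, loose in a 16 mm deep hole of the rack at rack x = +18.5 mm. Origin: centre of its underside.
- weight_200g: Bystander: brass weight, 38 mm dia, 52 mm high, standing loose beyond the soil tray or beside the chute. Origin: centre of its underside.
- grease_jar: Bystander: white jar with a blue lid, 56 mm dia, 51 mm high, standing loose beyond the soil tray or beside the chute. Origin: centre of its underside.
- moisture_tin_2: Bystander: aluminium tin with lid, 66 mm dia, 46 mm high, standing loose beyond the soil tray or beside the chute. Origin: centre of its underside.

How it is judged:
On the way, in this order (a step that is already met when the one before it is completed fails the run):
1. a finger holds the gate open, the rack still before it (value of joint gate above 0.42 rad and contact force between the fingers and gate above 0.5 N and x of rack in the frame of chute below -0.045 m), for 0.2 s.
2. the rack's block is under the gate while a finger holds it open (value of joint gate above 0.42 rad and contact force between the fingers and gate above 0.5 N and x of rack in the frame of chute between -0.025 and 0.025 m), for 0.1 s.
3. the rack is at the end stop while a finger still holds the gate open (value of joint gate above 0.42 rad and contact force between the fingers and gate above 0.5 N and x of rack in the frame of chute above 0.05 m), for 0.1 s.
At the end, for the whole second after the job is handed in: The rack lies flat in the chute with its nose within 8 mm of the end stop, at rest; both weights stand in their holes; the gate is shut (under 0.06 rad) (x of rack in the frame of chute above 0.05 m and z of rack in the frame of chute below 0.01 m and angle between rack's own z axis and vertical below 0.1 rad and linear speed of rack below 0.02 m/s and value of joint gate below 0.06 rad and horizontal distance between each of weight_100g, weight_50g and rack below 0.026 m and z of each of weight_100g, weight_50g in the frame of rack below 0.012 m and angle between each of weight_100g, weight_50g's own z axis and vertical below 0.2 rad); the robot touches nothing.
It fails at once if the gate strikes or rests on the rack or a weight (contact force between gate and rack above 1 N or contact force between gate and weight_100g above 1 N or contact force between gate and weight_50g above 1 N).
It fails at once if the rack is lifted or tipped (z of rack in the frame of chute above 0.014 m or angle between rack's own z axis and vertical above 0.15 rad).
It fails at once if a weight is lifted, tipped or touched by the fingers (z of any of weight_100g, weight_50g in the frame of rack above 0.014 m or angle between any of weight_100g, weight_50g's own z axis and vertical above 0.35 rad or contact force between the fingers and weight_100g above 0.5 N or contact force between the fingers and weight_50g above 0.5 N).
It fails at once if a bystander is moved (distance of any of weight_200g, grease_jar, moisture_tin_2 from where it was at the start of the episode above 0.015 m).
It also fails if it takes over 38 s, if anything falls off the work surface, if the arm or the gripper's body presses on something with over 40 N, if the wrist force passes 120 N, or if a joint passes its speed limit or range.

ROBOT

A 7-joint arm with a two-finger parallel gripper is mounted at the origin on a cart in front of the work surface, level with it; the furniture and walls round the work are solid. World frame = base frame: x ahead of the robot, y to its left, z up, the work surface at z = 0. Lengths are in m, angles in rad, forces in N, time in s.
With the tool pointing down it reaches from about 0.35 to 0.9 m from the base axis. Payload 19.9 kg.
Tool frame: the origin (TCP) lies at the very end of the fingers, on their centre line; the grasp point (between the pads) lies 19 mm behind it; z points along the fingers, y is the line along which they close (so a half turn about z gives the same grasp; the last joint's range is limited). The gripper opens to 94 mm and grips with 3 to 60 N. Pads are 16 mm wide; open, the fingers measure 119 mm over their backs; the gripper's body (75 mm by 177 mm) begins 78 mm behind the grasp point.
Start: joints at [1.085, 0.417, -0.01, 1.614, 0.005, 1.111, -0.053], TCP at [0.269, -0.564, 0.205] pointing down, gripper open.
Joint ranges: [-2.81, 2.81], [-0.39, 2.02], [-1.27, 1.25], [0.06, 2.57], [-1.19, 4.33], [0.19, 2], [-2.82, 2.82]. Speed limits (rad/s): [1.89, 1.89, 2.39, 2.39, 3.01, 3.01, 3.01].

INTERFACE

Orientations are given as a rotation vector (axis times angle).
In Python, from workcell import env gives the robot as it stands.
- The arm moves only by the shell command python3 -m pendant 'ROWS' [OPENING] [FORCE]. ROWS is JSON, one flat list of numbers, 6 for each row, row after row: the shift along the tool's x, y, z in cm, then the turn, a rotation vector about the tool's x, y, z in rad. A call has 1 to 5 rows; each row is the pose to reach, as a shift and turn from the pose commanded when the call began, along the tool's axes at that moment; what a row does not reach only later rows make up. A row lasts 1/12 s, in which the tool goes at most 41.7 mm and 7.16 degrees, less where a joint would pass 70% of its speed; a pose out of reach is approached as far as the arm can. A call with a gripper value outside its range is refused whole. OPENING is the finger opening in cm, from 0 to 9.4, set as the call begins (- or left out, the last holds). The fingers move at their own pace and stop on an object; FORCE is the grip in N (left out, the last holds). Time passes only in rows, so rows that repeat a pose let the fingers close. It gives the time, the measured TCP pose, the force, the opening and the grip force at its end, in the units of the state.
- env.get_state(): the state, without advancing time (a new reading comes with each control period).
- env.get_image(name): name is "scene" or "top" or "wrist"; returns a dict with "image" (400x640x3 uint8, red, green, blue), "camera_matrix" (3x3 intrinsics, pixels), "origin" and "rotation" of the camera in the world; the wrist camera has in their place "mount" (4x4, takes a point from camera to tool coordinates, whose origin is the TCP and whose axes are the flange's). Camera axes: x right, y down, z forward; pixel columns grow to the right and rows downward; lengths in m; the calibration is good to about 2 mm. A picture is of the moment at which its call begins: read the wrist's pose just before it. There is no depth.
- env.close_job(): hands the job in; it is judged then, once.
The state is a dict: "time": time; "q": joint angles; "joint_vel": joint speeds; "effort": joint torques, N m; "eef_pos": TCP position; "ee_rot": TCP orientation; "force": force on the tool from outside, world axes, zero at the start; "moment": the same for the moment, N m; "gripper_width": finger opening in m; "grasp_force": force on a finger pad.
Only numpy, scipy, OpenCV 4.12 (cv2) and the standard library are available. Lean on these libraries where they do the work, as an engineer would, in place of code of your own. Each camera call takes 0.05 s, during which the arm holds its last target. There are 200 camera calls.

## Working session

There is one attempt and no reset: what is moved stays moved. The work goes in short steps, Python scripts to look and compute and a shell command to move; the robot and the scene stay as the last step left them, time stands still between calls to the robot, and variables do not carry over. Pictures are saved under pics/ and viewed, at most 10 in all, crops included, and the job is handed in when it is done.

```bash
ls; mkdir -p pics; python3 - <<'E'
from workcell import env
import cv2,json
s=env.get_state();print({k:(v.tolist() if hasattr(v,'tolist') else v) for k,v in s.items()})
for n in ("scene","top"):
    d=env.get_image(n);cv2.imwrite(f"pics/{n}0.png",d["image"][:,:,::-1])
    print(n,d["camera_matrix"],d["origin"],d["rotation"])
E
```

```text
pics
{'time': 0.0, 'q': [1.0844926365279834, 0.41795297938325787, -0.010299945967403079, 1.614181903298186, 0.004705676940881371, 1.110699598370585, -0.05299980104140312], 'joint_vel': [-0.0003521996857335454, 0.0003401506735834733, -0.001511008772177021, -0.00047910804575656364, 0.0006669479938420643, -0.0003081055332373321, -6.488421408797678e-05], 'effort': [0.00022605527647101553, -85.12575387954712, 0.6386357545852661, -42.59894013404846, -0.04883029614575207, 0.0186799478251487, 0.0001294232015425223], 'eef_pos': [0.2687456532476156, -0.5638463297656374, 0.20483516090053225], 'ee_rot': [-3.0630795989365187, -0.6927064034197244, 0.000570158924845064], 'force': [-0.612661624195119, 0.14264868150090085, 0.13246043907853847], 'moment': [0.033708865041095736, 0.036306200052561986, -0.008275719292743582], 'grasp_force': 0.0, 'gripper_width': 0.09400222536052337}
scene [[504.19743006   0.         319.86550384]
 [  0.         504.19743006 201.62155244]
 [  0.           0.           1.        ]] [0.02708785 0.36438737 0.7969477 ] [-1.08061151  2.43154484 -1.01678217]
top [[386.24568155   0.         318.14543372]
 [  0.         386.24568155 193.56249211]
 [  0.           0.           1.        ]] [ 0.37233296 -0.14008632  1.00228568] [-2.02311002  2.20818667 -0.22263827]
```

View pics/top0.png

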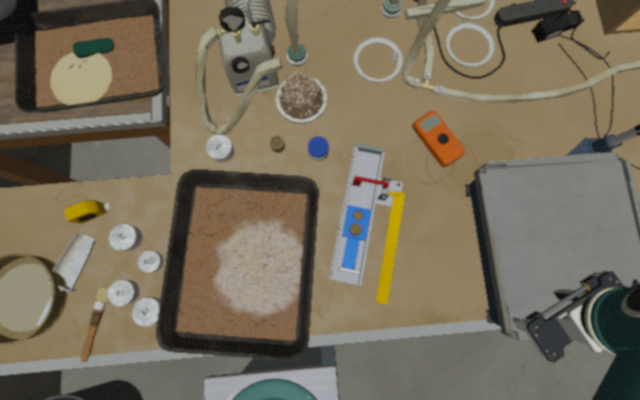

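View pics/scene0.png

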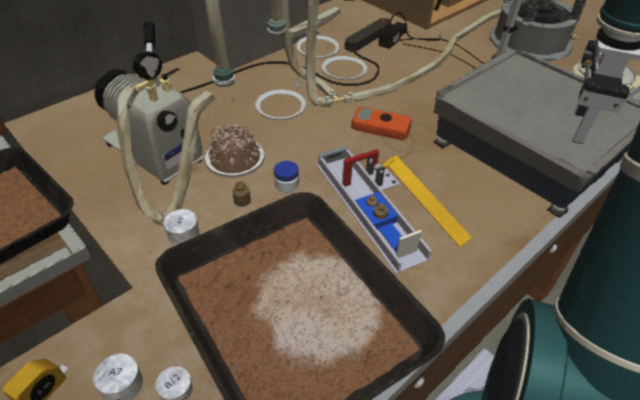

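The top view shows the chute running from its open end at (345,283) to the stop at (370,147). The yellow bar goes from (398,195) to (383,303), and the rack is at about (355,225) with its plate near (352,268). The scene view agrees, and the bystanders are far beyond the tray. Next I'll measure.

```bash
cat > h.py <<'E'
import numpy as np,cv2
from scipy.spatial.transform import Rotation as R
from workcell import env
def cast(d,uv,z):
    Rm=np.array(d["rotation"]);Rm=Rm if Rm.shape==(3,3) else R.from_rotvec(Rm).as_matrix()
    uv=np.atleast_2d(uv).astype(float)
    r=np.c_[uv,np.ones(len(uv))]@np.linalg.inv(d["camera_matrix"]).T@Rm.T
    o=np.array(d["origin"]);return o+r*((z-o[2])/r[:,2])[:,None]
def mask(im,lo,hi):
    m=cv2.inRange(cv2.cvtColor(im,cv2.COLOR_RGB2HSV),lo,hi)
    return m
def biggest(m,roi):
    mm=np.zeros_like(m);x0,y0,x1,y1=roi;mm[y0:y1,x0:x1]=m[y0:y1,x0:x1]
    c=max(cv2.findContours(mm,cv2.RETR_EXTERNAL,cv2.CHAIN_APPROX_NONE)[0],key=cv2.contourArea)
    return c[:,0,:]
COL=dict(yellow=((22,150,100),(35,255,255)),blue=((100,120,60),(125,255,255)),red=((0,150,60),(6,255,255)))
E
python3 - <<'E'
from h import *
ROI={"top":(320,140,420,310),"scene":(310,140,480,275)}
for n in ROI:
    d=env.get_image(n)
    for c,z in (("yellow",.063),("blue",.026)):
        p=biggest(mask(d["image"],*COL[c]),ROI[n])
        w=cast(d,p,z)[:,:2].astype(np.float32)
        (cx,cy),(a,b),t=cv2.minAreaRect(w)
        bx=cv2.boxPoints(((cx,cy),(a,b),t)); e=max([bx[1]-bx[0],bx[2]-bx[1]],key=np.linalg.norm); e=e*np.sign(e[0])
        print(n,c,np.round([cx,cy,a,b,np.arctan2(e[1],e[0])],4))
    p=biggest(mask(d["image"],*COL["red"]),ROI[n]); print('red',p.min(0),p.max(0))
    im=d["image"][:,:,::-1]; x0,y0,x1,y1=ROI[n]
    cv2.imwrite(f"pics/c_{n}.png",cv2.resize(im[y0:y1,x0:x1],None,fx=3.5,fy=3.5,interpolation=cv2.INTER_CUBIC))
w=env.get_image("wrist");print(w["mount"])
E
```

```text
top yellow [ 0.4212 -0.3173  0.0406  0.271  -0.2366]
top blue [ 0.4532 -0.2352  0.0587  0.1546 -0.2913]
red [354 177] [387 186]
scene yellow [ 0.4234 -0.3144  0.0437  0.2757 -0.2447]
scene blue [ 0.4565 -0.2338  0.0605  0.1575 -0.2851]
red [344 150] [378 184]
[[-7.99726512e-04 -9.62191743e-01 -2.72371824e-01  7.86746809e-02]
 [ 9.99999149e-01 -4.88654356e-04 -1.20991459e-03 -5.35686477e-05]
 [ 1.03107415e-03 -2.72372560e-01  9.62191315e-01 -1.78652690e-01]
 [ 0.00000000e+00  0.00000000e+00  0.00000000e+00  1.00000000e+00]]
```

View pics/c_top.png

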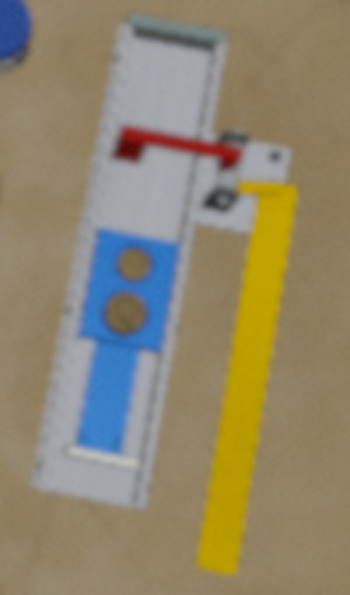

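```bash
python3 - <<'E'
from h import *
d=env.get_image("top")
q=np.array([[122,25],[35,488],[145,505],[223,40]])/3.5+[320,140]
w=cast(d,q,.03)[:,:2];print('rail corners',w.round(4).tolist(),[np.arctan2(*(a-b)[::-1]).round(4) for a,b in((w[0],w[1]),(w[3],w[2]))],np.linalg.norm(w[0]-w[1]),np.linalg.norm(w[1]-w[2]))
for n,roi,r in(("top",(320,140,420,310),{"yellow":(202,296),"blue":(208,265)}),("scene",(310,140,480,275),{"yellow":(170,235)})):
    d=env.get_image(n)
    for c,z in(("yellow",.063),("blue",.026)):
        if c not in r: continue
        m=mask(d["image"],*COL[c]);L=[]
        for v in range(*r[c]):
            u=np.where(m[v,roi[0]:roi[2]])[0]+roi[0]
            if len(u)>3: L.append(((u.min()+u.max())/2,v))
        w=cast(d,L,z)[:,:2];s=cv2.fitLine(w.astype(np.float32),cv2.DIST_HUBER,0,.01,.01).ravel();s[:2]*=np.sign(s[0])
        print(n,c,np.arctan2(s[1],s[0]).round(4),s[2:].round(4),cast(d,[L[0],L[-1]],z)[:,:2].round(4).tolist())
d=env.get_image("top")
hsv=cv2.cvtColor(d["image"],cv2.COLOR_RGB2HSV);print(hsv[268:275,336:364,2])
E
```

```text
rail corners [[0.6877, -0.2627], [0.3546, -0.1657], [0.3363, -0.2414], [0.6693, -0.337]] [np.float64(-0.2833), np.float64(-0.2796)] 0.34690669054050977 0.07782636255956368
top yellow -0.288 [ 0.416  -0.3159] [[0.5265, -0.3496], [0.3088, -0.2847]]
top blue -0.3012 [ 0.46   -0.2369] [[0.5267, -0.2463], [0.3878, -0.2152]]
scene yellow -0.2854 [ 0.4203 -0.3138] [[0.5117, -0.3408], [0.3133, -0.2824]]
[[168 161 152 161 177 182 183 187 184 181 184 188 194 195 194 189 180 173
  176 172 170 171 170 160 146 146 160 159]
 [167 160 152 160 175 183 185 185 183 184 186 187 189 187 185 182 175 172
  171 167 166 170 169 158 141 144 157 156]
 [169 167 162 159 161 164 167 171 179 183 187 186 186 185 186 187 182 177
  174 170 170 169 168 156 138 146 157 155]
 [172 173 169 168 166 164 164 165 165 167 166 169 173 181 184 186 187 187
  186 187 187 185 178 159 140 148 158 153]
 [173 172 172 171 170 170 170 171 166 166 164 163 165 166 167 168 169 175
  181 186 187 187 182 163 145 154 158 152]
 [172 173 173 172 172 172 174 174 172 170 170 170 168 168 167 164 163 165
  167 169 171 172 170 157 149 158 157 149]
 [171 173 171 173 171 172 173 174 173 171 172 173 172 171 170 170 170 169
  168 166 166 166 158 146 147 161 156 146]]
```

```bash
cat >> h.py <<'E'
O=np.array([.5855,-.2736,0]);C=R.from_euler('z',-.284)
def chute(p): return C.inv().apply(np.asarray(p)-O)
def goto(x,y,z):  # chute mm
    s=env.get_state();T=R.from_rotvec(s["ee_rot"]);G=C*R.from_euler('x',np.pi)
    print('t',round(s["time"],2),'tcp chute mm',(chute(s["eef_pos"])*1e3).round(1),'F',np.round(C.inv().apply(s["force"]),1),'w',round(s["gripper_width"],4))
    print('shift cm',(T.inv().apply(C.apply(np.array([x,y,z])/1e3)+O-s["eef_pos"])*100).round(2),'turn',(T.inv()*G).as_rotvec().round(3))
E
python3 - <<'E'
from h import *
d=env.get_image("top")
print((chute(cast(d,np.array([[68,452],[138,464],[103,458]])/3.5+[320,140],.066))*1e3).round(1))
print((chute(cast(d,np.array([[98,232],[180,243],[78,337],[157,352]])/3.5+[320,140],.026))*1e3).round(1))
goto(-250,-42,120)
E
```

```text
[[-223.7   22.5   66. ]
 [-222.2  -25.6   66. ]
 [-222.9   -1.6   66. ]]
[[ -63.2   28.2   26. ]
 [ -59.5  -32.1   26. ]
 [-141.5   28.5   26. ]
 [-141.   -29.2   26. ]]
t 0.5 tcp chute mm [-222.5 -367.6  205.4] F [-0.3  0.7 -0.3] w 0.0937
shift cm [ 19.63 -26.12   8.54] turn [-0.     0.     0.729]
```

```bash
python3 -m pendant '[1.5,-2,0,0,0,0.07, 3.5,-4.6,0,0,0,0.14, 5.5,-7.3,0,0,0,0.21, 7.5,-10,0,0,0,0.28, 9.5,-12.6,0,0,0,0.36]' 8.0
python3 -c "
from h import *
goto(-250,-42,120)"
```

```text
time: 0.92
eef_pos: [0.3005, -0.4079, 0.2054]
ee_rot: [3.139, 0.128, 0.0]
force: [1.1, -0.5, -0.5]
gripper_width: 0.0805
grasp_force: 0.0
t 0.92 tcp chute mm [-236.  -208.8  205.4] F [ 1.2 -0.2 -0.5] w 0.0805
shift cm [  4.65 -16.08   8.54] turn [ 0.    -0.     0.365]
```

```bash
python3 -m pendant '[0.9,-3.2,0,0,0,0.07, 1.9,-6.4,0,0,0,0.14, 2.8,-9.6,1,0,0,0.21, 3.7,-12.8,2.5,0,0,0.29, 4.65,-16.1,4,0,0,0.365]'
python3 -c "
from h import *
goto(-250,-42,80)
s=env.get_state();d=env.get_image('wrist');cv2.imwrite('pics/w1.png',d['image'][:,:,::-1])
d=env.get_image('scene');cv2.imwrite('pics/s1.png',cv2.resize(d['image'][120:290,280:500,::-1],None,fx=3,fy=3))"
```

```text
time: 1.33
eef_pos: [0.3333, -0.244, 0.1655]
ee_rot: [3.109, -0.445, 0.002]
force: [1.4, -0.4, -0.7]
gripper_width: 0.0799
grasp_force: 0.0
t 1.33 tcp chute mm [-250.4  -42.2  165.5] F [ 1.4 -0.  -0.7] w 0.0799
shift cm [ 0.03 -0.03  8.55] turn [ 0.001 -0.001 -0.   ]
```

View pics/w1.png

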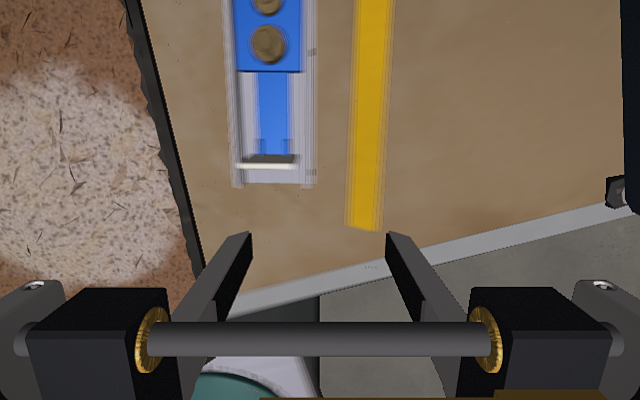

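The wrist view shows the tool lined up with the chute. The bar's near end is at about (364,228), the plate's top edge at (265,165), and the fingertips at (250,235) and (388,235). I'll cast these points as a cross-check.

```bash
python3 -c "
from h import *
s=env.get_state();d=env.get_image('wrist');M=np.array(d['mount']);T=np.eye(4);T[:3,:3]=R.from_rotvec(s['ee_rot']).as_matrix();T[:3,3]=s['eef_pos'];W=T@M
d['rotation']=W[:3,:3];d['origin']=W[:3,3]
print((chute(cast(d,[[346,222],[382,227],[355,60],[392,60]],.063))*1e3).round(1))
print((chute(cast(d,[[234,163],[297,163],[265,167]],.066))*1e3).round(1))
print((chute(cast(d,[[233,186],[315,186]],.03))*1e3).round(1))"
```

```text
[[-274.   -64.7   63. ]
 [-278.7  -98.1   63. ]
 [-136.1  -68.2   63. ]
 [-136.   -97.8   63. ]]
[[-219.2   33.8   66. ]
 [-219.   -20.6   66. ]
 [-222.6    7.2   66. ]]
[[-248.4   46.    30. ]
 [-248.1  -35.8   30. ]]
```

```bash
python3 -m pendant '[0,-0.1,2.5,0,0,0, 0,-0.2,5,0,0,0, 0,-0.2,7.5,0,0,0, 0,-0.2,8.5,0,0,0, 0,-0.2,8.5,0,0,0]'
python3 -m pendant '[0,0,0.5,0,0,0, 0,0,1,0,0,0, 0,0,1.6,0,0,0, 0,0,2.2,0,0,0, 0,0,2.6,0,0,0]'
python3 -c "
from h import *
goto(-250,-40,40)"
```

```text
time: 1.9
eef_pos: [0.3326, -0.2435, 0.0788]
ee_rot: [-3.11, 0.439, 0.004]
force: [-0.2, -0.2, -0.6]
gripper_width: 0.0802
grasp_force: 0.0
time: 2.32
eef_pos: [0.3339, -0.2435, 0.0542]
ee_rot: [3.11, -0.439, 0.001]
force: [-0.3, -0.6, 4.4]
gripper_width: 0.08
grasp_force: 1.4
t 2.32 tcp chute mm [-249.9  -41.6   54.2] F [-0.1 -0.7  4.4] w 0.08
shift cm [-0.01 -0.16  1.42] turn [ 0.    -0.001  0.004]
```

```bash
python3 -m pendant '[0,0,0.4,0,0,0, 0,-0.1,0.8,0,0,0, 0,-0.1,1.2,0,0,0, 0,-0.1,1.5,0,0,0, 0,-0.1,1.5,0,0,0]'
python3 -c "
from h import *
goto(-250,-40,40)
d=env.get_image('scene');cv2.imwrite('pics/s2.png',cv2.resize(d['image'][120:290,280:500,::-1],None,fx=3,fy=3))
d=env.get_image('top');cv2.imwrite('pics/t2.png',cv2.resize(d['image'][140:310,320:420,::-1],None,fx=3.5,fy=3.5))"
```

```text
time: 2.73
eef_pos: [0.3344, -0.2417, 0.039]
ee_rot: [-3.11, 0.437, -0.0]
force: [1.5, 3.2, 6.6]
gripper_width: 0.0799
grasp_force: 3.5
t 2.73 tcp chute mm [-250.   -39.7   39. ] F [0.6 3.5 6.6] w 0.0799
shift cm [ 0.    0.03 -0.1 ] turn [-0.001  0.     0.005]
```

View pics/s2.png

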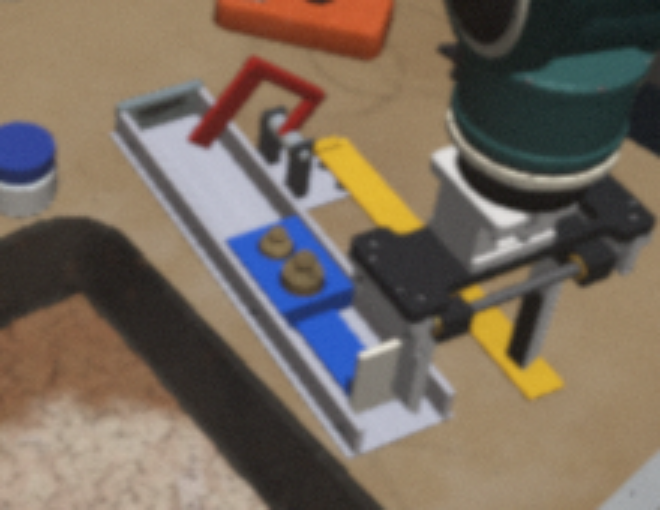

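```bash
python3 -c "
from h import *
d=env.get_image('scene')
for n,p in dict(Bin_front=(-242,0,40),Bout_front=(-242,13,40),Bin_back=(-258,0,40),plateL=(-227,25,66),plateR=(-227,-25,66),A=(-242,-80,40),railL=(-250,38,30),railR=(-250,-38,30)).items():
    w=C.apply(np.array(p)/1e3)+O
    r=R.from_rotvec(d['rotation']).as_matrix() if np.shape(d['rotation'])==(3,) else np.array(d['rotation'])
    q=np.array(d['camera_matrix'])@(r.T@(w-d['origin']));q=q[:2]/q[2];print(n,((q-[280,120])*3).round(0))"
```

```text
Bin_front [406. 390.]
Bout_front [390. 397.]
Bin_back [420. 407.]
plateL [367. 360.]
plateR [432. 335.]
A [507. 350.]
railL [362. 428.]
railR [459. 389.]
```

View pics/t2.png

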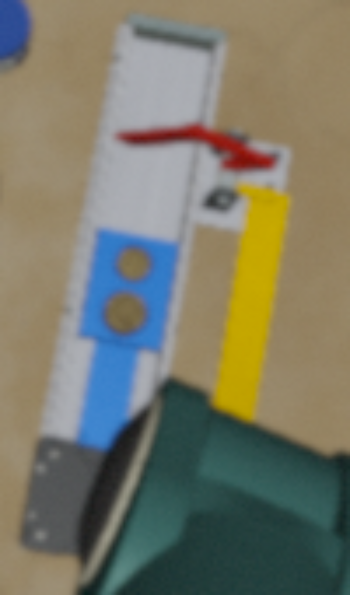

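The gate is swung up with finger A on the bar. Finger B stands behind the plate and within its width. Now I'll push.

```bash
python3 -m pendant '[0.3,0,0,0,0,0, 0.7,0,0,0,0,0, 1.1,0,0,0,0,0, 1.5,0,0,0,0,0, 2.0,0,0,0,0,0]'
python3 -m pendant '[0.6,0,0,0,0,0, 1.2,0,0,0,0,0, 1.9,0,0,0,0,0, 2.6,0,0,0,0,0, 3.3,0,0,0,0,0]'
python3 -c "
from h import *
goto(-197,-40,39)
d=env.get_image('scene');cv2.imwrite('pics/s3.png',cv2.resize(d['image'][120:290,280:500,::-1],None,fx=3,fy=3))"
```

```text
time: 3.3
eef_pos: [0.3524, -0.2475, 0.0391]
ee_rot: [-3.11, 0.439, 0.003]
force: [-8.7, 1.8, 9.0]
gripper_width: 0.0801
grasp_force: 5.3
time: 3.72
eef_pos: [0.3838, -0.2565, 0.039]
ee_rot: [-3.11, 0.439, 0.004]
force: [-7.6, 2.4, 9.3]
gripper_width: 0.0795
grasp_force: 5.0
t 3.72 tcp chute mm [-198.4  -40.1   39. ] F [-8.   0.1  9.3] w 0.0795
shift cm [ 0.14 -0.01 -0.  ] turn [-0.     0.003  0.003]
```

View pics/s3.png

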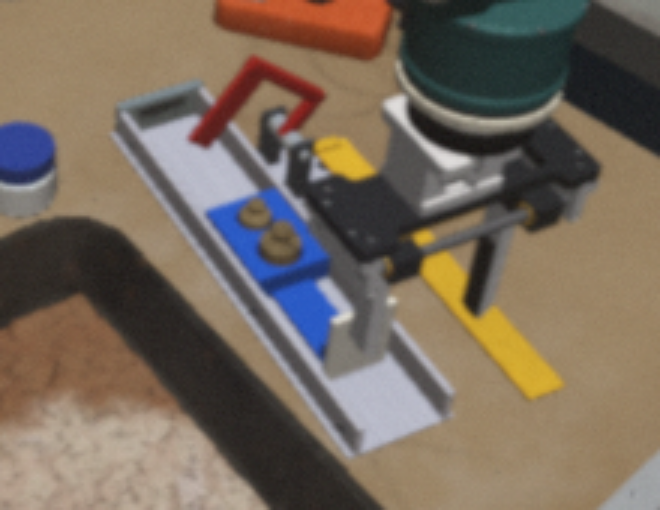

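The push is working: finger B bears on the plate, the gate is still up and the weights are standing. I'll carry on.

```bash
python3 -m pendant '[0.7,0,0,0,0,0, 1.4,0,0,0,0,0, 2.1,0,0,0,0,0, 2.8,0,0,0,0,0, 3.5,0,0,0,0,0]'
python3 -m pendant '[0.7,0,0,0,0,0, 1.4,0,0,0,0,0, 2.1,0,0,0,0,0, 2.8,0,0,0,0,0, 3.5,0,0,0,0,0]'
python3 -m pendant '[0.7,0,0,0,0,0, 1.4,0,0,0,0,0, 2.1,0,0,0,0,0, 2.7,0,0,0,0,0, 3.2,0,0,0,0,0]'
python3 -c "
from h import *
goto(-76,-40,39)
d=env.get_image('scene');cv2.imwrite('pics/s4.png',cv2.resize(d['image'][120:290,280:500,::-1],None,fx=3,fy=3))"
```

```text
time: 4.18
eef_pos: [0.4176, -0.2662, 0.0389]
ee_rot: [-3.11, 0.439, 0.004]
force: [-6.6, 1.0, 7.8]
gripper_width: 0.0798
grasp_force: 4.5
time: 4.6
eef_pos: [0.4511, -0.276, 0.0389]
ee_rot: [-3.11, 0.439, 0.005]
force: [-7.5, 1.8, 8.9]
gripper_width: 0.0802
grasp_force: 4.7
time: 5.02
eef_pos: [0.4821, -0.2849, 0.0389]
ee_rot: [-3.11, 0.439, 0.004]
force: [-8.9, 1.3, 10.1]
gripper_width: 0.0802
grasp_force: 5.1
t 5.02 tcp chute mm [-96.1 -39.8  38.9] F [-8.9 -1.2 10.1] w 0.0802
shift cm [ 2.01  0.03 -0.01] turn [-0.     0.003  0.004]
```

View pics/s4.png

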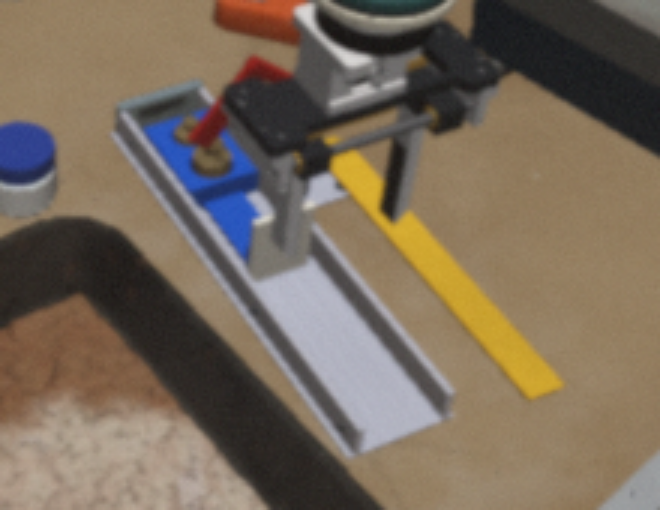

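The rack is under the gate with about 2 cm left to the stop. I'll take the last part gently.

```bash
python3 -m pendant '[0.3,0,0,0,0,0, 0.6,0,0,0,0,0, 0.9,0,0,0,0,0, 1.15,0,0,0,0,0, 1.4,0,0,0,0,0]'
python3 -m pendant '[0.1,0,0,0,0,0, 0.2,0,0,0,0,0, 0.3,0,0,0,0,0]'
python3 -c "
from h import *
goto(-76,-40,39)"
```

```text
time: 5.48
eef_pos: [0.4952, -0.2887, 0.0388]
ee_rot: [-3.11, 0.439, 0.004]
force: [-6.3, 2.2, 7.1]
gripper_width: 0.0798
grasp_force: 4.7
time: 5.73
eef_pos: [0.498, -0.2895, 0.0389]
ee_rot: [-3.11, 0.439, 0.004]
force: [-7.4, 1.7, 7.3]
gripper_width: 0.0798
grasp_force: 4.5
t 5.73 tcp chute mm [-79.5 -39.8  38.9] F [-7.6 -0.4  7.3] w 0.0798
shift cm [ 0.35  0.02 -0.01] turn [-0.     0.003  0.004]
```

```bash
for i in 1 2; do python3 -m pendant '[0.1,0,0,0,0,0, 0.2,0,0,0,0,0, 0.2,0,0,0,0,0]' | grep force:; done
python3 -c "
from h import *
goto(-76,-40,39)
d=env.get_image('top');cv2.imwrite('pics/t5.png',cv2.resize(d['image'][140:240,330:420,::-1],None,fx=6,fy=6,interpolation=cv2.INTER_CUBIC))"
```

```text
force: [-6.5, 0.4, 6.2]
grasp_force: 3.9
force: [-16.2, 3.9, 14.1]
grasp_force: 9.6
t 6.23 tcp chute mm [-76.8 -39.8  38.7] F [-16.6  -0.8  14.1] w 0.0801
shift cm [ 0.08  0.02 -0.03] turn [-0.     0.005  0.004]
```

View pics/t5.png

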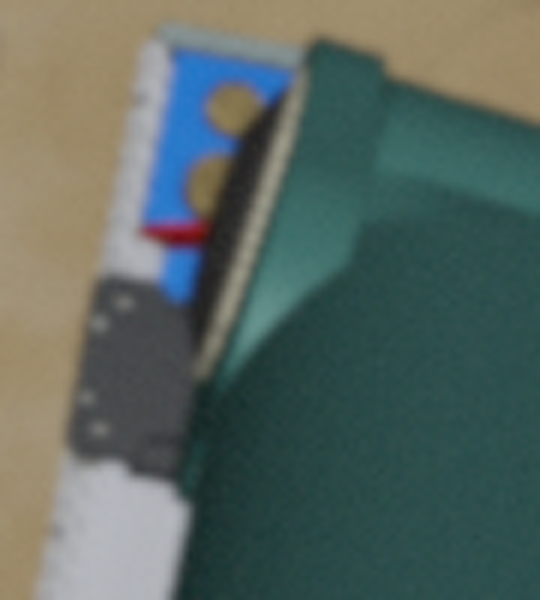

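The force jumped to 16 N and the top view shows the nose against the stop, so the rack is in. I'll back off, then rise and let the gate down gradually.

```bash
python3 -m pendant '[-0.3,0,0,0,0,0, -0.7,0,0,0,0,0, -1.2,0,0,0,0,0, -1.7,0,0,0,0,0, -2.0,0,0,0,0,0]'
python3 -m pendant '[0,0,-0.4,0,0,0, 0,0,-0.8,0,0,0, 0,0,-1.2,0,0,0, 0,0,-1.6,0,0,0, 0,0,-2,0,0,0]'
python3 -m pendant '[0,0,-0.4,0,0,0, 0,0,-0.8,0,0,0, 0,0,-1.2,0,0,0, 0,0,-1.6,0,0,0, 0,0,-2,0,0,0]'
python3 -m pendant '[0,0,-2,0,0,0, 0,0,-4.5,0,0,0, -1.5,0,-7,0,0,0, -4,0,-8,0,0,0, -6.5,0,-9,0,0,0]'
python3 -m pendant '[-2.5,0,0,0,0,0, -5,1,0,0,0,0, -6,3,0,0,0,0, -6.5,5.5,0,0,0,0, -7,8,0,0,0,0]'
python3 -m pendant '[0,2.5,0,0,0,0, 0,5,0,0,0,0, 0,6,0,0,0,0, 0,6,0,0,0,0, 0,6,0,0,0,0]'
python3 -c "
from h import *
goto(-76,-40,39)
a=env.get_image('top')['image'][140:310,320:420,::-1];b=env.get_image('scene')['image'][120:290,280:500,::-1]
cv2.imwrite('pics/f.png',cv2.resize(np.hstack([a,b]),None,fx=2.4,fy=2.4,interpolation=cv2.INTER_CUBIC))"
```

```text
time: 6.7
eef_pos: [0.4847, -0.2855, 0.0398]
ee_rot: [3.11, -0.438, 0.003]
force: [4.4, -0.8, 5.0]
gripper_width: 0.08
grasp_force: 2.9
time: 7.12
eef_pos: [0.484, -0.2849, 0.0597]
ee_rot: [-3.11, 0.438, 0.001]
force: [0.1, 0.4, 0.2]
gripper_width: 0.0801
grasp_force: 0.0
time: 7.53
eef_pos: [0.4839, -0.2855, 0.0798]
ee_rot: [-3.111, 0.439, 0.0]
force: [-0.3, -0.5, -0.4]
gripper_width: 0.08
grasp_force: 0.0
time: 7.95
eef_pos: [0.4211, -0.2673, 0.1706]
ee_rot: [3.111, -0.438, 0.002]
force: [0.1, -0.6, -0.9]
gripper_width: 0.0797
grasp_force: 0.0
time: 8.37
eef_pos: [0.3313, -0.3256, 0.1701]
ee_rot: [3.11, -0.438, 0.001]
force: [1.0, 0.2, -0.5]
gripper_width: 0.08
grasp_force: 0.0
time: 8.78
eef_pos: [0.3155, -0.3822, 0.1693]
ee_rot: [-3.11, 0.439, 0.001]
force: [-0.5, 0.0, 0.6]
gripper_width: 0.08
grasp_force: 0.0
t 8.78 tcp chute mm [-228.7 -179.9  169.3] F [-0.5 -0.1  0.6] w 0.08
shift cm [ 15.33 -13.93  13.03] turn [-0.     0.     0.003]
```

View pics/f.png

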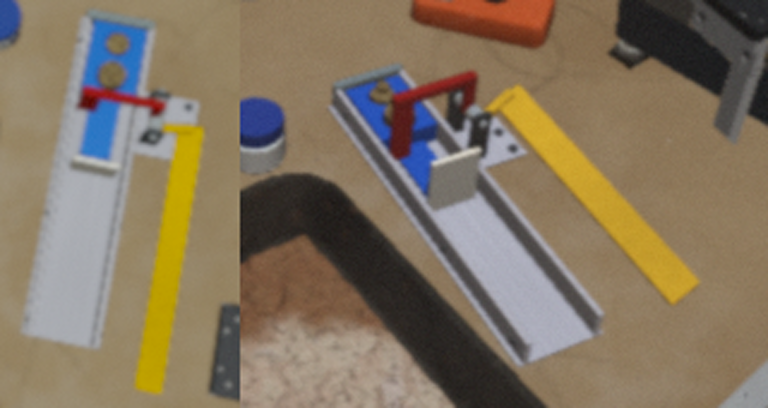

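The pictures show the rack at the stop, the gate shut behind the weights and the hand clear, so I'm handing in.

```bash
python3 -c "
from workcell import env
print(env.close_job())"
```

```text
the job is handed in; nothing more can be done
None
```

The job is handed in at about 9 s of the 38 s allowed: the final pictures show the rack at the end stop with both weights standing, the gate shut behind them and the hand clear; the verdict was not shown to me.

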